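Load the analyser's spring-fed cartridge magazine

ROBOT

A 6-joint arm with a two-finger parallel gripper is mounted at the origin on the work surface. World frame = base frame: x ahead of the robot, y to its left, z up, the work surface at z = 0. Lengths are in m, angles in degrees, forces in N, time in s.
With the tool pointing down it reaches from about 0.3 to 0.75 m from the base axis. Payload 8.5 kg.
Tool frame: the origin (TCP) lies between the finger pads; the fingertips stand env.finger_overhang ahead of it and the grasp point (between the pads) lies 2 mm behind it (env.finger_overhang is the distance from the TCP to the fingertips, in m); z points along the fingers, y is the line along which they close (so a half turn about z gives the same grasp; the last joint's range is limited). The gripper opens to 85 mm and grips with 20 to 120 N. Pads are 22 mm wide; open, the fingers measure 114 mm over their backs; the gripper's body (76 mm by 85 mm) begins 54 mm behind the grasp point. The pads swing forward as they close: fully open they stand 13 mm farther back than shut.
Start: joints at [-87.451, 21.807, 74.336, -0, 83.858, -12.336], TCP at [0.141, -0.532, 0.248] pointing down, gripper open.
Joint ranges: [-178.18, 178.18], [-50.72, 133.34], [12.68, 142.11], [-81.47, 261.47], [9.98, 163.14], [-165.26, 165.26]. Speed limits (degrees/s): [136.94, 136.94, 180, 180, 180, 180].

INTERFACE

Orientations are given as a 3x3 rotation matrix whose columns are the frame's x, y, z axes.
In Python, from rig import env gives the robot as it stands. The module is installed in compiled form; this text tells all that it offers.
- The arm moves only by the tool jog_arm, never from a script. Its arguments are lists of equal length, an entry for each row: "hand": the finger opening in m, from 0 to 0.0854; "travel": the shift along the world's x, y, z in m, a list of three; "yaw": the turn about the world's z in rad. A call has exactly 5 rows; each row shifts and turns the commanded pose from where the row before left it; what a row does not reach is not made up. A row lasts 1/8 s, in which the tool goes at most 62.5 mm and 10.7 degrees, less where a joint would pass 70% of its speed; a pose out of reach is approached as far as the arm can. A call is refused whole if a number of a shift passes 0.0625 or a number of a turn 0.188, either way. A call with a gripper value outside its range is refused whole. The fingers move at their own pace and stop on an object; "grip_force" is the grip in N (left out, the last holds). Time passes only in rows, so rows that do not move let the fingers close, or fill a call up. It gives the time, the measured TCP pose, the force, the opening and the grip force at its end, in the units of the state.
- env.observe(): the state, without advancing time (a new reading comes with each control period).
- env.get_image(name): name is "side" or "top" or "wrist"; returns the picture (400x640x3 uint8, red, green, blue); there is no depth.
- env.calibration(name): a dict with "fx", "fy", "cx", "cy" (pixels), "position" and "rotation" of the camera in the world; the wrist camera has in their place "hand_eye" (4x4, takes a point from camera to tool coordinates, whose origin is the TCP and whose axes are the flange's). Camera axes: x right, y down, z forward; pixel columns grow to the right and rows downward; lengths in m; the calibration is good to about 2 mm. A picture is of the moment at which its call begins: read the wrist's pose just before it. calibration takes no time and is no camera call.
- env.close_job(): hands the job in; it is judged then, once.
The state is a dict: "time_s": time; "q": joint angles; "qvel": joint speeds; "joint_efforts": joint torques, N m; "position": TCP position; "tool_rot": TCP orientation; "ft_force": force on the tool from outside, world axes, zero at the start; "wrist_torque": the same for the moment, N m; "grip_width": finger opening in m; "gripper_force": force on a finger pad.
Only numpy, scipy, OpenCV 4.12 (cv2) and the standard library are available. Lean on these libraries where they do the work, as an engineer would, in place of code of your own. Each camera call takes 0.05 s, during which the arm holds its last target. There are 200 camera calls.

TASK

Swing the feeder's cover aside and load both small reagent cartridges into the magazine, one after the other, label up and lengthways as the magazine is, pushing each down against the sprung follower until it has passed under both catches and stays there. Then swing the cover fully shut and let go; leave the large cartridge and the other things on the bench where they are.

Things in the scene. Friction and masses are not known exactly. Their poses are not given: they have to be found in the camera images.
- feeder: (All sizes in mm.) White bench analyser fixed to the table, with an open-sided grey magazine. Origin: on the table, under the magazine's middle; its y axis is the magazine's long direction. White housing (150 wide, 72 high) at y 70 to 200; a base plate 12 high under all. Everything loaded is stacked in the magazine, newest on top
- magazine_axis (a point): On the magazine's upright centre line, 58 above the table; axes as the feeder's. Four grey corner posts leave a well 63 long (y) x 37 wide (x), flared outward at the top from 68 to 78 above the table. Both long sides are open for 48 (y -24 to 24) down to the base plate, so fingers holding a cartridge across its width can go down with it
- catch (a point): Underside of the +y catch, 58 above the table; its twin is at the other end. Each sprung steel catch juts 3.5 over a cartridge's end: sloped on top (72 down to 61 high), flat below. A cartridge pushed down drives them outward (3 to 10 N in all); once its top is below 58 they snap back and hold it. Push about 5 further to be sure, then let go
- follower (a joint): Aluminium plate, 58 x 33, in the well, pushed up by a spring. Value: how far down it is, in m: 0 empty (top 57 above the table), about 0.013 with one cartridge under the catches, 0.027 with two, stop at 0.036. Spring 3 N at 0 and 0.1 N more per mm
- cover (a joint): Flat aluminium cover, 82 x 52 x 4, 80 to 84 above the table, on an arm with an upright pivot at the magazine's +y end. Value in rad: 0 shut (over the well), grows clockwise seen from above, the knob moving to the feeder's -x side; stop at 2.2. Beyond 1.8 it is clear of the work. Stays where it is left. Starts shut or up to 0.25 open
- cover_knob (a point): Middle of the upright black knob on the cover's free end: round, 18 diameter, from 84 to 108 above the table (this point is 96 above it), 95 from the pivot
- cover_pivot (a point): On the cover's pivot axis, 62 from the magazine's centre line in the feeder's +y direction, 80 above the table
- cartridge_a: Small white plastic reagent cartridge, a flat block 60 long (its y) x 34 wide (its x) x 14 high, about 50 g, paper label on top, lying flat on the table. Origin: centre of its underside. Both short ends fit the magazine either way round
- cartridge_b: The second small cartridge, the same as cartridge_a; either may be loaded first
- big_cartridge: Larger white cartridge of the same make, 84 (y) x 56 (x) x 26 high; does not fit; leave it. Origin: centre of its underside
- specimen_pot: Upright clear jar with white cap, 42 diameter, 55 high; leave it. Origin: centre of its underside
- slide_box: Grey and white slide box 82 (y) x 50 (x) x 31 high; leave it. Origin: centre of its underside
- stamp: Turned wooden hand stamp, 36 diameter, 64 high, beyond the feeder; leave it. Origin: centre of its underside
Things that resemble listed ones, but are neither listed nor needed, are in the scene too. What is shaped like the cartridge_b but orange or purple is not meant.

How it is judged (in metres and radians):
On the way, in this order (a step that is already met when the one before it is completed fails the run):
1. the cover is swung aside (more than 0.9 rad) (value of joint cover above 0.9 rad), for 0.1 s.
2. one small cartridge is in the magazine, its top under the catches (((z of cartridge_a in the frame of feeder between 0.012 and 0.0462 m and horizontal distance between cartridge_a and magazine_axis below 0.006 m and angle between cartridge_a's own z axis and vertical below 0.12 rad) or (z of cartridge_b in the frame of feeder between 0.012 and 0.0462 m and horizontal distance between cartridge_b and magazine_axis below 0.006 m and angle between cartridge_b's own z axis and vertical below 0.12 rad))), for 0.2 s.
3. both small cartridges are in the magazine under the catches (z of cartridge_a in the frame of feeder between 0.012 and 0.0462 m and horizontal distance between each of cartridge_a, cartridge_b and magazine_axis below 0.006 m and angle between each of cartridge_a, cartridge_b's own z axis and vertical below 0.12 rad and z of cartridge_b in the frame of feeder between 0.012 and 0.0462 m), for 0.2 s.
At the end, for the whole second after the job is handed in: Both small cartridges are stacked at rest in the magazine, label up, flat within 0.12 rad, centred within 6 mm, the upper one's top no more than 2 mm above the catches' undersides (that is, held under them), and the cover is shut to within 0.1 rad (all of step 3 and value of joint cover below 0.1 rad and linear speed of each of cartridge_a, cartridge_b below 0.02 m/s); the robot touches nothing.
It fails at once if another thing on the bench is moved more than 30 mm (distance of any of big_cartridge, specimen_pot, slide_box, stamp from where it was at the start of the episode above 0.03 m).
It also fails if it takes over 72 s, if anything falls off the work surface, if the arm or the gripper's body presses on something with over 40 N, if the wrist force passes 120 N, or if a joint passes its speed limit or range.

## Working session

There is one attempt and no reset: what is moved stays moved. The work goes in short steps, Python scripts to look and compute and a tool call to move; the robot and the scene stay as the last step left them, time stands still between calls to the robot, and variables do not carry over. Pictures are saved under pics/ and viewed, at most 10 in all, crops included, and the job is handed in when it is done.

Besides the shell and the picture viewer there is one more tool, called by a JSON object that holds its "method" and its "body". jog_arm: Moves the arm, as the interface text tells. Its arguments: {"type":"object","properties":{"hand":{"type":"array"},"travel":{"type":"array"},"yaw":{"type":"array"},"grip_force":{"type":"number"}},"required":["hand","travel","yaw"]}

```bash
mkdir -p pics
cat > h.py <<'E'
import numpy as np, cv2
from rig import env
def cam(n):
    c=env.calibration(n)
    if 'position' in c: return c,np.array(c['rotation']),np.array(c['position'])
    s=env.observe();R=np.array(s['tool_rot']);H=np.array(c['hand_eye'])
    return c,R@H[:3,:3],R@H[:3,3]+np.array(s['position'])
def ray(C,u,v,z):
    c,R,p=C
    d=R@np.array([(u-c['cx'])/c['fx'],(v-c['cy'])/c['fy'],1]);return p+d*(z-p[2])/d[2]
def proj(C,P):
    c,R,p=C
    q=R.T@(np.array(P)-p);return np.array([c['cx']+c['fx']*q[0]/q[2],c['cy']+c['fy']*q[1]/q[2]])
def shot(n,f):
    C=cam(n);im=env.get_image(n);cv2.imwrite(f'pics/{f}.png',im[:,:,::-1]);return C,im
E
python3 - <<'E'
from h import *
for n in('top','side'):
    C,im=shot(n,n+'0');print(n,C[2],C[1].round(2).tolist(),C[0]['fx'])
    print(ray(C,320,200,0),ray(C,0,0,0),ray(C,640,400,0))
print(env.finger_overhang,env.observe()['tool_rot'],env.calibration('wrist'))
E
```

```text
top [ 0.46408999 -0.10766846  0.89001347] [[-0.0, -1.0, 0.06], [-1.0, 0.0, -0.0], [0.0, -0.06, -1.0]] 381.2223116479114
[ 0.51852384 -0.10407026  0.        ] [1.0014129  0.66403937 0.        ] [ 0.06066938 -0.83235848  0.        ]
side [0.20001478 0.42422099 0.62544121] [[-0.88, -0.3, 0.37], [-0.48, 0.58, -0.66], [-0.01, -0.75, -0.66]] 372.7999716826065
[ 0.55363192 -0.19972634  0.        ] [ 3.52985701 -1.02417722  0.        ] [-0.11892948 -0.01341857  0.        ]
0.017 [[ 9.66443756e-01  2.56878301e-01 -7.15493248e-05]
 [ 2.56878172e-01 -9.66442907e-01  1.30851666e-03]
 [ 2.66981199e-04 -1.28298721e-03 -9.99999141e-01]] {'fx': 294.8829550345363, 'fy': 294.8829550345363, 'cx': 318.1511012807985, 'cy': 199.7480857839827, 'hand_eye': array([[-5.37319706e-04, -9.60217464e-01, -2.79252814e-01,
         7.04148731e-02],
       [ 9.99999578e-01, -7.24138472e-04,  5.65834687e-04,
         2.09167973e-04],
       [-7.45542054e-04, -2.79252392e-01,  9.60217447e-01,
        -1.25734750e-01],
       [ 0.00000000e+00,  0.00000000e+00,  0.00000000e+00,
         1.00000000e+00]])}
```

View pics/top0.png

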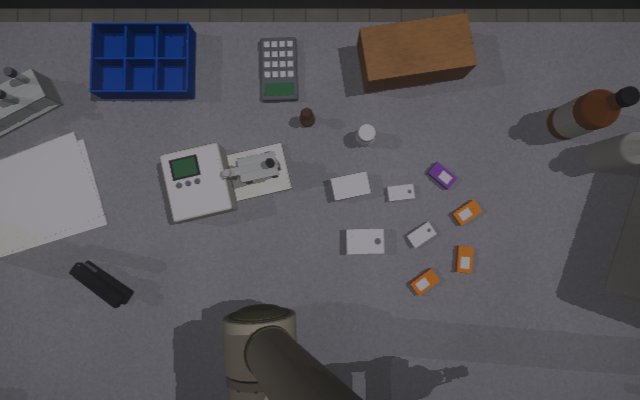

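View pics/side0.png

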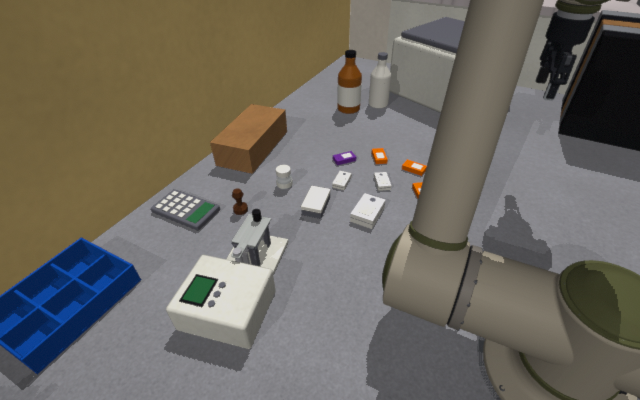

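Top view: the small white cartridges are at about (400,192) and (421,236), the big one at (365,241), the slide box at (350,186), the feeder housing at (198,182), and the black knob at (269,163).

```bash
cat > m.py <<'E'
from h import *
C=cam('top');im=cv2.imread('pics/top0.png');hsv=cv2.cvtColor(im,cv2.COLOR_BGR2HSV)
g=im.min(axis=2)
print('grey',im[192,395],im[100,230],im[205,215],im[160,240])
def rects(z,th,roi):
    m=np.zeros_like(g);x0,y0,x1,y1=roi;m[y0:y1,x0:x1]=(g[y0:y1,x0:x1]>th)*255
    for c in cv2.findContours(m,cv2.RETR_EXTERNAL,cv2.CHAIN_APPROX_NONE)[0]:
        if cv2.contourArea(c)<150: continue
        P=np.array([ray(C,u,v,z)[:2] for u,v in c[:,0]],np.float32)
        (x,y),(w,h),a=cv2.minAreaRect(P)
        if w<h: a+=90;w,h=h,w
        M=cv2.moments(c)
        print(z,'ctr',round(x,4),round(y,4),'LxW',round(w,4),round(h,4),'long-axis deg',round(a,1),'px',c[:,0].mean(0).round(1),cv2.contourArea(c))
rects(.014,125,(385,150,445,260)); rects(.072,125,(150,130,236,230)); rects(.012,125,(226,130,300,210))
m=(im.max(axis=2)<45).astype(np.uint8)[150:185,255:285]
n,l,s,c=cv2.connectedComponentsWithStats(m);print(s,c+[255,150])
big=cv2.resize(im[130:270,150:450],None,fx=2.6,fy=2.6,interpolation=cv2.INTER_CUBIC)
cv2.imwrite('pics/crop0.png',cv2.convertScaleAbs(big,alpha=1.3))
E
python3 m.py
```

```text
grey [153 148 150] [104  98  99] [152 148 150] [130 129 128]
0.014 ctr 0.4379 -0.3365 LxW 0.0589 0.0322 long-axis deg 123.2 px [421.5 234.5] 337.0
0.014 ctr 0.536 -0.2907 LxW 0.0596 0.0331 long-axis deg 96.6 px [400.8 192.1] 332.5
0.072 ctr 0.5549 0.1642 LxW 0.146 0.1252 long-axis deg 13.3 px [195.4 181.7] 3764.5
0.012 ctr 0.5848 0.0378 LxW 0.127 0.1085 long-axis deg 103.3 px [257.7 173. ] 2088.5
[[   0    0   30   35 1007]
 [  11    9    8    8   43]] [[269.50049652 167.1817279 ]
 [269.48837209 162.74418605]]
```

View pics/crop0.png

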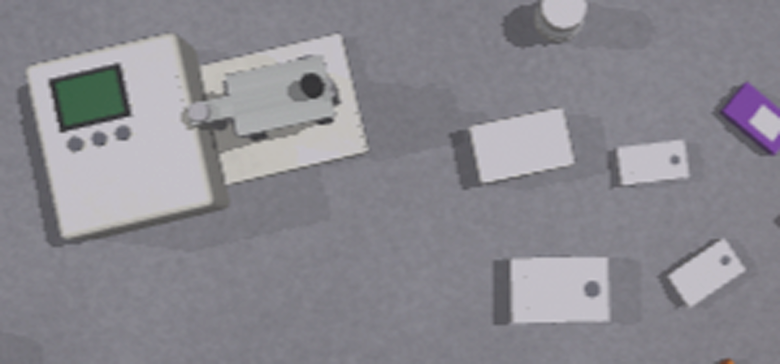

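Image: both small cartridges lie label up (dots near (675,160) and (725,260) in the crop). The cover is roughly shut, with its knob at about (312,85). I'll go over the knob, already turned for the insertion yaw.

{"method": "jog_arm", "body": {"hand": [0.06,0.06,0.06,0.06,0.06], "travel": [[0.03,0.0355,0],[0.03,0.0355,0],[0.03,0.0355,0],[0.03,0.0355,0],[0.03,0.0355,0]], "yaw": [0.103,0.103,0.103,0.103,0.103], "grip_force": 25}}

```text
time_s: 0.72
position: [0.292, -0.3527, 0.2481]
tool_rot: [[0.712, 0.702, -0.0], [0.702, -0.712, 0.0], [0.0, -0.0, -1.0]]
ft_force: [-0.5, 0.3, -0.6]
grip_width: 0.0599
gripper_force: 0.0
```

{"method": "jog_arm", "body": {"hand": [0.06,0.06,0.06,0.06,0.06], "travel": [[0.03,0.0355,0],[0.03,0.0355,0],[0.03,0.0355,0],[0.03,0.0355,0],[0.03,0.0355,0]], "yaw": [0.103,0.103,0.103,0.103,0.103]}}

```text
time_s: 1.35
position: [0.442, -0.1751, 0.2482]
tool_rot: [[0.274, 0.962, -0.0], [0.962, -0.274, 0.0], [0.0, -0.0, -1.0]]
ft_force: [0.1, -1.0, -0.0]
grip_width: 0.0599
gripper_force: 0.0
```

{"method": "jog_arm", "body": {"hand": [0.06,0.06,0.06,0.06,0.06], "travel": [[0.03,0.0355,0],[0.03,0.0355,0],[0.03,0.0355,0],[0.03,0.0355,0],[0.03,0.0355,0]], "yaw": [0.103,0.103,0.103,0.103,0.103]}}

```text
time_s: 1.98
position: [0.592, 0.0023, 0.248]
tool_rot: [[-0.235, 0.972, -0.001], [0.972, 0.235, 0.0], [0.0, -0.001, -1.0]]
ft_force: [0.3, -0.5, 0.2]
grip_width: 0.0601
gripper_force: 0.0
```

Run:
```python
from h import *
s=env.observe();print(s['time_s'],s['position'],np.degrees(np.arctan2(s['tool_rot'][1][0],s['tool_rot'][0][0])),s['q'])
T=cam('top');print('knob from top',ray(T,269.5,162.7,.108))
C,im=shot('wrist','w1')
for n,P in dict(org12=(.586,.0328,.012),piv=(.5717,.0931,.084),knob0=(.5936,.0007,.108)).items(): print(n,proj(C,P))
```

```text
1.975 [0.59200863 0.00233548 0.24795247] 103.60808080035488 [-1.12187588e+01  2.61188964e+01  6.73272170e+01 -7.30549594e-03
  8.65974589e+01 -2.48264076e+01]
knob from top [ 5.89299483e-01 -3.25769176e-04  1.08000000e-01]
org12 [319.80024635 147.78785202]
piv [320.56637452  88.60400107]
knob0 [320.09159378 194.82933496]
```

View pics/w1.png

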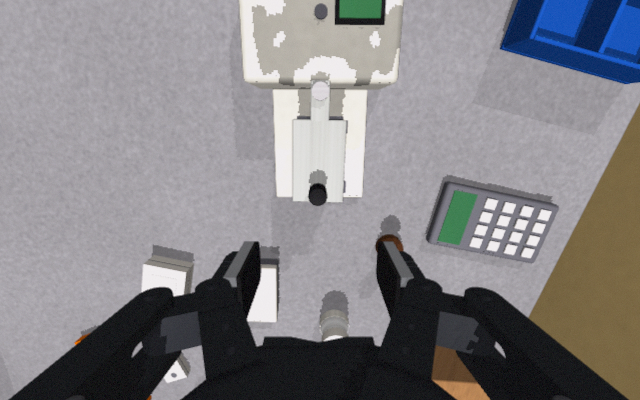

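The wrist view confirms the feeder pose: pivot at (320,88) as predicted, knob at about (317,196), cover about 0.03 rad open. Next I go down and grip the knob.

{"method": "jog_arm", "body": {"hand": [0.05,0.05,0.05,0.05,0.05], "travel": [[-0.001,-0.002,-0.03],[0,0,-0.035],[0,0,-0.035],[0,0,-0.03],[0,0,-0.012]], "yaw": [0,0,0,0,0]}}

```text
time_s: 2.65
position: [0.5895, -0.0009, 0.1046]
tool_rot: [[-0.232, 0.973, -0.003], [0.973, 0.232, 0.001], [0.001, -0.003, -1.0]]
ft_force: [0.3, 0.2, 0.8]
grip_width: 0.05
gripper_force: 0.0
```

{"method": "jog_arm", "body": {"hand": [0.01,0.01,0.01,0.01,0.01], "travel": [[0,0,0],[0,0,0],[0,0,0],[0,0,0],[0,0,0]], "yaw": [0,0,0,0,0]}}

```text
time_s: 3.28
position: [0.5909, -0.0012, 0.1074]
tool_rot: [[-0.232, 0.973, 0.002], [0.973, 0.232, -0.0], [-0.001, 0.002, -1.0]]
ft_force: [0.5, -0.5, 7.4]
grip_width: 0.0169
gripper_force: 25.0
```

Run:
```python
import numpy as np
p=np.array([.5717,.0931]);y=np.radians(13.4)
f=lambda t:p+.095*np.array([np.cos(y-np.pi/2-t),np.sin(y-np.pi/2-t)])
ts=np.r_[0.03,np.linspace(.15,2.0,14)]
P=np.array([f(t) for t in ts]);print(np.c_[ts,P].round(3));print(np.diff(P,axis=0).round(4).tolist())
```

```text
[[ 0.03   0.591  0.   ]
 [ 0.15   0.58  -0.002]
 [ 0.292  0.566 -0.002]
 [ 0.435  0.553  0.   ]
 [ 0.577  0.54   0.004]
 [ 0.719  0.527  0.009]
 [ 0.862  0.516  0.016]
 [ 1.004  0.506  0.025]
 [ 1.146  0.497  0.035]
 [ 1.288  0.489  0.046]
 [ 1.431  0.483  0.058]
 [ 1.573  0.479  0.071]
 [ 1.715  0.477  0.085]
 [ 1.858  0.477  0.098]
 [ 2.     0.479  0.112]]
[[-0.0113, -0.0016], [-0.0135, -0.0002], [-0.0134, 0.0017], [-0.013, 0.0036], [-0.0124, 0.0054], [-0.0115, 0.0071], [-0.0103, 0.0087], [-0.009, 0.0101], [-0.0075, 0.0112], [-0.0058, 0.0122], [-0.004, 0.0129], [-0.0022, 0.0133], [-0.0002, 0.0135], [0.0017, 0.0134]]
```

{"method": "jog_arm", "body": {"hand": [0.01,0.01,0.01,0.01,0.01], "travel": [[0,0,0.002],[-0.0113,-0.0016,0],[-0.0135,-0.0002,0],[-0.0134,0.0017,0],[-0.013,0.0036,0]], "yaw": [0,0,0,0,0]}}

```text
time_s: 3.9
position: [0.5383, 0.0026, 0.1081]
tool_rot: [[-0.231, 0.973, -0.0], [0.973, 0.231, 0.001], [0.001, -0.0, -1.0]]
ft_force: [2.3, 0.5, -3.6]
grip_width: 0.0168
gripper_force: 24.9
```

{"method": "jog_arm", "body": {"hand": [0.01,0.01,0.01,0.01,0.01], "travel": [[-0.0124,0.0054,0],[-0.0115,0.0071,0],[-0.0103,0.0087,0],[-0.009,0.0101,0],[-0.0075,0.0112,0]], "yaw": [0,0,0,0,0]}}

```text
time_s: 4.53
position: [0.4884, 0.0456, 0.1087]
tool_rot: [[-0.232, 0.973, 0.002], [0.973, 0.232, -0.0], [-0.001, 0.002, -1.0]]
ft_force: [6.8, 0.3, -3.4]
grip_width: 0.0167
gripper_force: 24.7
```

{"method": "jog_arm", "body": {"hand": [0.01,0.01,0.01,0.01,0.01], "travel": [[-0.0058,0.0122,0],[-0.004,0.0129,0],[-0.0022,0.0133,0],[-0.0002,0.0135,0],[0.0017,0.0134,0]], "yaw": [0,0,0,0,0]}}

```text
time_s: 5.15
position: [0.4781, 0.1108, 0.1088]
tool_rot: [[-0.232, 0.973, 0.001], [0.973, 0.232, -0.001], [-0.001, 0.001, -1.0]]
ft_force: [5.7, -3.8, 0.9]
grip_width: 0.0167
gripper_force: 25.0
```

{"method": "jog_arm", "body": {"hand": [0.05,0.05,0.05,0.05,0.05], "travel": [[0,0,0],[0,0,0],[0,0,0.02],[0,0,0.05],[0.02,-0.02,0.05]], "yaw": [0,0,0,0,0]}}

```text
time_s: 5.78
position: [0.4966, 0.0905, 0.2296]
tool_rot: [[-0.233, 0.972, -0.003], [0.972, 0.233, 0.0], [0.001, -0.002, -1.0]]
ft_force: [1.3, 0.5, 0.0]
grip_width: 0.0501
gripper_force: 0.0
```

{"method": "jog_arm", "body": {"hand": [0.05,0.05,0.05,0.05,0.05], "travel": [[0.03,-0.03,0.02],[0.03,-0.03,0],[0.03,-0.03,0],[0,0,0],[0,0,0]], "yaw": [0,0,0,0,0]}}

```text
time_s: 6.4
position: [0.5872, 0.0005, 0.2479]
tool_rot: [[-0.232, 0.973, -0.002], [0.973, 0.232, 0.001], [0.001, -0.001, -1.0]]
ft_force: [0.3, 0.2, -0.0]
grip_width: 0.05
gripper_force: 0.0
```

Run:
```python
from h import *
s=env.observe();print(s['time_s'],s['position'],np.degrees(np.arctan2(s['tool_rot'][1][0],s['tool_rot'][0][0])))
C,im=shot('wrist','w2')
o=np.array([.586,.0328]);a=np.radians(13.4);R=np.array([[np.cos(a),-np.sin(a)],[np.sin(a),np.cos(a)]])
for z,w,h in((.057,.0165,.029),(.012,.0165,.029)):
  for sx,sy in((-1,-1),(1,-1),(1,1),(-1,1)):
    q=o+R@np.array([sx*w,sy*h]);u=proj(C,(*q,z));print(z,u.round(1))
cv2.imwrite('pics/w2c.png',cv2.resize(im[60:230,220:420,::-1],None,fx=3.5,fy=3.5,interpolation=cv2.INTER_CUBIC))
```

```text
6.4 [5.87151216e-01 4.53464463e-04 2.47949897e-01] 103.39162217621798
0.057 [309.6 178.5]
0.057 [339.8 178.5]
0.057 [340.9 123.9]
0.057 [309.1 123.9]
0.012 [310.7 170.9]
0.012 [337.2 170.9]
0.012 [338.1 122.6]
0.012 [310.3 122.7]
```

View pics/w2c.png

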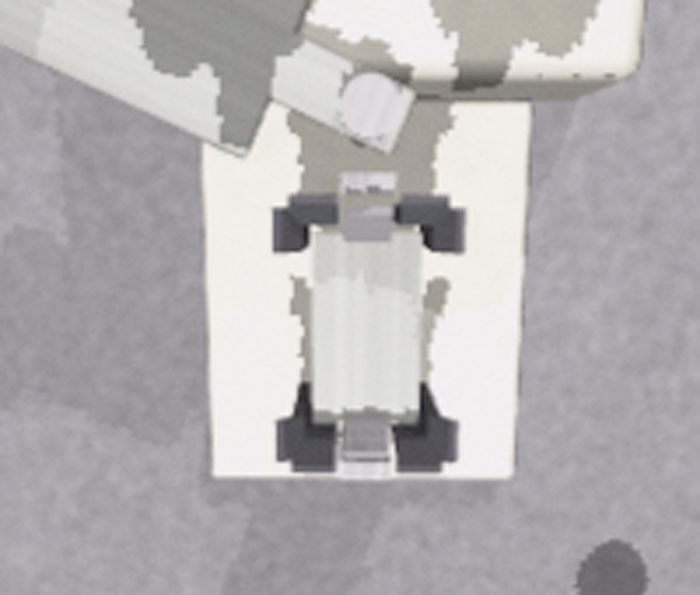

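Well centre at about (325.3,155) px: follower from (309,124) to (341,180), cover clear at the upper left. Sideways it matches the prediction; I'll check the lengthways position and plan the first pick.

Run:
```python
from h import *
C=cam('wrist');o=np.array([.586,.0328]);a=np.radians(13.4);R=np.array([[np.cos(a),-np.sin(a)],[np.sin(a),np.cos(a)]])
f=lambda u,v,z:(R.T@(ray(C,u,v,z)[:2]-o)*1000).round(1)
print('posts',f(325.6,115.7,.078),f(325.2,194.3,.078),'foll bottom',f(325.3,180.3,.057),'sides',f(309.1,155,.057),f(340.6,155,.057))
print('base end',f(322,196.5,.012),'base sides',f(279,110,.012),f(371.2,110,.012),f(280.7,190,.012),f(366.8,190,.012))
print('pivot',f(325.7,89.5,.086))
```

```text
posts [ 0.2 37.6] [  0.3 -41. ] foll bottom [  0.8 -30.7] sides [-16.8  -3. ] [17. -3.]
base end [ -2.2 -61.8] base sides [-53.1  43.7] [55.2 43.7] [-54.5 -53.3] [ 54.5 -53.2]
pivot [-0.1 60.8]
```

{"method": "jog_arm", "body": {"hand": [0.06,0.06,0.06,0.06,0.06], "travel": [[-0.0065,-0.0365,0],[-0.0065,-0.0365,0],[-0.0065,-0.0365,0],[-0.0065,-0.0365,-0.01],[-0.0065,-0.0365,-0.01]], "yaw": [-0.015,-0.015,-0.015,-0.015,-0.015], "grip_force": 50}}

```text
time_s: 7.08
position: [0.5547, -0.1822, 0.2285]
tool_rot: [[-0.159, 0.987, 0.0], [0.987, 0.159, -0.0], [-0.0, 0.0, -1.0]]
ft_force: [0.1, 0.2, -0.3]
grip_width: 0.0597
gripper_force: 0.0
```

{"method": "jog_arm", "body": {"hand": [0.06,0.06,0.06,0.06,0.06], "travel": [[-0.0065,-0.0365,-0.01],[-0.0065,-0.0365,-0.01],[-0.0065,-0.0365,-0.01],[0,0,0],[0,0,0]], "yaw": [-0.015,-0.015,-0.015,0,0]}}

```text
time_s: 7.7
position: [0.536, -0.2905, 0.1988]
tool_rot: [[-0.115, 0.993, 0.0], [0.993, 0.115, 0.0], [0.0, 0.0, -1.0]]
ft_force: [0.6, -0.3, 0.2]
grip_width: 0.0602
gripper_force: 0.0
```

```bash
cat > cart.py <<'E'
from h import *
import sys
s=env.observe();print(s['time_s'],s['position'],np.degrees(np.arctan2(s['tool_rot'][1][0],s['tool_rot'][0][0])))
C,im=shot('wrist',sys.argv[1])
m=((im.min(axis=2)>175)*255).astype(np.uint8);m=cv2.morphologyEx(m,cv2.MORPH_CLOSE,np.ones((3,3)))
for c in cv2.findContours(m,cv2.RETR_EXTERNAL,cv2.CHAIN_APPROX_NONE)[0]:
    if cv2.contourArea(c)<600: continue
    P=np.array([ray(C,u,v,.014)[:2] for u,v in c[:,0]],np.float32)
    (x,y),(w,h),a=cv2.minAreaRect(P)
    if w<h: a+=90;w,h=h,w
    print('ctr',round(x,4),round(y,4),'LxW',round(w,4),round(h,4),'deg',round(a,1),'px',c[:,0].mean(0).round(0))
E
python3 cart.py w3
```

```text
7.7 [ 0.53595441 -0.29050514  0.19878502] 96.58980686759496
ctr 0.4382 -0.3392 LxW 0.0609 0.035 deg 123.5 px [226. 214.]
ctr 0.5357 -0.293 LxW 0.0609 0.0353 deg 96.6 px [318. 183.]
ctr 0.6875 -0.2087 LxW 0.0428 0.0427 deg 145.7 px [476. 120.]
ctr 0.4199 -0.2079 LxW 0.0891 0.0594 deg 90.9 px [211.  85.]
ctr 0.5511 -0.1734 LxW 0.0878 0.0536 deg 101.8 px [348.  64.]
```

View pics/w3.png

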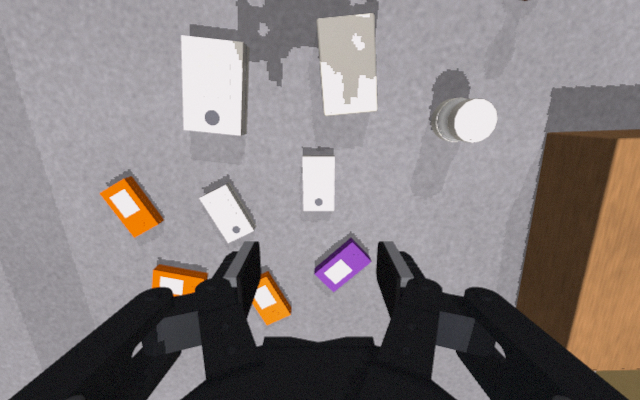

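The cartridge lies at (318,183), between the fingers and clear of its neighbours. Descend and grip.

{"method": "jog_arm", "body": {"hand": [0.06,0.06,0.055,0.05,0.05], "travel": [[0,-0.0025,-0.05],[0,0,-0.05],[0,0,-0.05],[0,0,-0.026],[0,0,0]], "yaw": [0,0,0,0,0]}}

```text
time_s: 8.38
position: [0.5356, -0.2926, 0.0213]
tool_rot: [[-0.115, 0.993, -0.002], [0.993, 0.115, 0.002], [0.002, -0.002, -1.0]]
ft_force: [0.0, -0.5, 0.2]
grip_width: 0.05
gripper_force: 0.0
```

{"method": "jog_arm", "body": {"hand": [0.025,0.025,0.025,0.025,0.025], "travel": [[0,0,0],[0,0,0],[0,0,0],[0,0,0],[0,0,0]], "yaw": [0,0,0,0,0]}}

```text
time_s: 9.0
position: [0.5368, -0.2944, 0.0243]
tool_rot: [[-0.114, 0.993, 0.003], [0.993, 0.114, -0.002], [-0.002, 0.003, -1.0]]
ft_force: [0.9, 2.6, 6.7]
grip_width: 0.0325
gripper_force: 50.4
```

{"method": "jog_arm", "body": {"hand": [0.025,0.025,0.025,0.025,0.025], "travel": [[0,0,0.03],[0,0,0.05],[0,0,0.05],[0.0063,0.0405,0],[0.0063,0.0405,0]], "yaw": [0,0,0,0.015,0.015]}}

```text
time_s: 9.62
position: [0.5486, -0.2125, 0.1537]
tool_rot: [[-0.143, 0.99, 0.002], [0.99, 0.143, -0.001], [-0.002, 0.002, -1.0]]
ft_force: [0.7, 1.0, -0.7]
grip_width: 0.0321
gripper_force: 49.8
```

{"method": "jog_arm", "body": {"hand": [0.025,0.025,0.025,0.025,0.025], "travel": [[0.0063,0.0405,0],[0.0063,0.0405,0],[0.0063,0.0405,0],[0.0063,0.0405,0],[0.0063,0.0405,0]], "yaw": [0.015,0.015,0.015,0.015,0.015]}}

```text
time_s: 10.25
position: [0.5801, -0.0094, 0.1532]
tool_rot: [[-0.218, 0.976, 0.001], [0.976, 0.218, -0.0], [-0.001, 0.001, -1.0]]
ft_force: [0.7, -0.5, -0.2]
grip_width: 0.0322
gripper_force: 49.8
```

{"method": "jog_arm", "body": {"hand": [0.025,0.025,0.025,0.025,0.025], "travel": [[0.0063,0.0405,0],[0,0,0],[0,0,0],[0,0,-0.02],[0,0,0]], "yaw": [0.015,0,0,0,0]}}

```text
time_s: 10.88
position: [0.5856, 0.0287, 0.1315]
tool_rot: [[-0.23, 0.973, -0.003], [0.973, 0.23, 0.0], [0.001, -0.002, -1.0]]
ft_force: [0.5, 0.5, -0.2]
grip_width: 0.0322
gripper_force: 49.8
```

Run:
```python
from h import *
s=env.observe();print(s['time_s'],s['position'],np.degrees(np.arctan2(s['tool_rot'][1][0],s['tool_rot'][0][0])),s['tool_rot'].round(4).tolist() if hasattr(s['tool_rot'],'round') else '')
C,im=shot('wrist','w4')
o=np.array([.5866,.0314]);a=np.radians(13.4);R=np.array([[np.cos(a),-np.sin(a)],[np.sin(a),np.cos(a)]])
for sx,sy in((-1,1),(1,1)): print(proj(C,(*(o+R@np.array([sx*.0185,sy*.0315])),.068)))
zt=s['position'][2]-.0243+.014
for sx,sy in((-1,1),(1,1)): print('cart',proj(C,(*(np.array(s['position'][:2])+R@np.array([sx*.017,sy*.030])),zt)))
cv2.imwrite('pics/w4c.png',cv2.resize(im[0:300,150:490,::-1],None,fx=2,fy=2,interpolation=cv2.INTER_CUBIC))
```

```text
10.875 [0.58563633 0.02867271 0.13149457] 103.31300178315234 [[-0.2303, 0.9731, -0.0025], [0.9731, 0.2303, 0.0002], [0.0008, -0.0024, -1.0]]
[293.153829   172.73854967]
[349.97981059 172.64650067]
cart [283.99893051 201.92657351]
cart [354.58806445 201.83050365]
```

View pics/w4c.png

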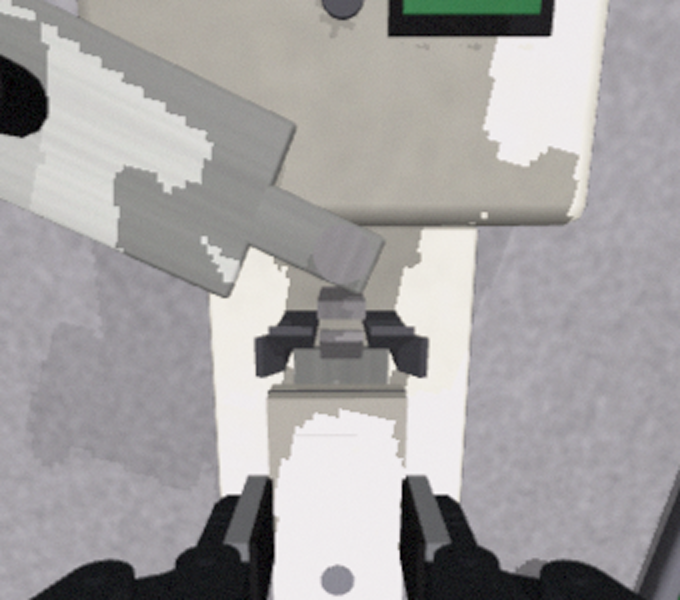

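The cartridge's far edge is at row 198 and the catch at row 178. The cartridge sits about 1.9 mm too far to -x and 0.8 mm too far to -y of the well. I'll correct that and go down into the flare.

{"method": "jog_arm", "body": {"hand": [0.025,0.025,0.025,0.025,0.025], "travel": [[0.0017,0.0012,0],[0,0,-0.02],[0,0,-0.016],[0,0,0],[0,0,0]], "yaw": [0,0,0,0,0]}}

```text
time_s: 11.55
position: [0.5883, 0.0309, 0.0969]
tool_rot: [[-0.232, 0.973, 0.001], [0.973, 0.232, -0.0], [-0.0, 0.001, -1.0]]
ft_force: [0.3, -0.2, -0.2]
grip_width: 0.0322
gripper_force: 49.8
```

{"method": "jog_arm", "body": {"hand": [0.025,0.025,0.025,0.025,0.025], "travel": [[0,0,-0.004],[0,0,-0.004],[0,0,-0.004],[0,0,0],[0,0,0]], "yaw": [0,0,0,0,0]}}

```text
time_s: 12.18
position: [0.5877, 0.0309, 0.0839]
tool_rot: [[-0.232, 0.973, -0.001], [0.973, 0.232, 0.0], [0.0, -0.001, -1.0]]
ft_force: [-1.1, -1.1, -2.1]
grip_width: 0.0322
gripper_force: 49.7
```

{"method": "jog_arm", "body": {"hand": [0.025,0.025,0.025,0.025,0.025], "travel": [[0,0,-0.004],[0,0,-0.004],[0,0,-0.004],[0,0,-0.004],[0,0,0]], "yaw": [0,0,0,0,0]}}

```text
time_s: 12.8
position: [0.5878, 0.031, 0.0682]
tool_rot: [[-0.232, 0.973, -0.0], [0.973, 0.232, -0.0], [0.0, -0.0, -1.0]]
ft_force: [-3.8, -2.0, 2.3]
grip_width: 0.032
gripper_force: 50.2
```

{"method": "jog_arm", "body": {"hand": [0.025,0.025,0.025,0.025,0.025], "travel": [[0,0,-0.004],[0,0,-0.004],[0,0,-0.002],[0,0,0],[0,0,0]], "yaw": [0,0,0,0,0]}}

```text
time_s: 13.42
position: [0.5878, 0.0309, 0.0584]
tool_rot: [[-0.232, 0.973, -0.0], [0.973, 0.232, -0.0], [0.0, -0.0, -1.0]]
ft_force: [-4.8, -2.3, 4.0]
grip_width: 0.0323
gripper_force: 50.4
```

{"method": "jog_arm", "body": {"hand": [0.05,0.05,0.05,0.05,0.05], "travel": [[0,0,0],[0,0,0],[0,0,0],[0,0,0.04],[0,0,0.05]], "yaw": [0,0,0,0,0]}}

```text
time_s: 14.05
position: [0.5877, 0.031, 0.1486]
tool_rot: [[-0.232, 0.973, -0.002], [0.973, 0.232, 0.0], [0.001, -0.002, -1.0]]
ft_force: [-0.1, -0.2, 1.0]
grip_width: 0.0499
gripper_force: 0.0
```

{"method": "jog_arm", "body": {"hand": [0.05,0.05,0.05,0.05,0.05], "travel": [[0,-0.02,0.05],[0,-0.02,0.05],[0,0,0],[0,0,0],[0,0,0]], "yaw": [0,0,0,0,0]}}

```text
time_s: 14.68
position: [0.5876, -0.0086, 0.2469]
tool_rot: [[-0.232, 0.973, -0.003], [0.973, 0.232, 0.001], [0.001, -0.002, -1.0]]
ft_force: [0.4, -0.9, -1.5]
grip_width: 0.05
gripper_force: 0.0
```

Run:
```python
from h import *
s=env.observe();print(s['time_s'],s['position'],np.degrees(np.arctan2(s['tool_rot'][1][0],s['tool_rot'][0][0])))
C,im=shot('wrist','w5')
cv2.imwrite('pics/w5c.png',cv2.resize(im[60:230,220:420,::-1],None,fx=3.5,fy=3.5,interpolation=cv2.INTER_CUBIC))
o=np.array([.5866,.0314]);a=np.radians(13.4);R=np.array([[np.cos(a),-np.sin(a)],[np.sin(a),np.cos(a)]])
for sx,sy in((-1,-1),(1,-1),(1,1),(-1,1)): print(((proj(C,(*(o+R@np.array([sx*.017,sy*.030])),.058))-[220,60])*3.5).round(0))
```

```text
14.675 [ 0.58762576 -0.00855484  0.24685828] 103.4368881163637
[318. 396.]
[428. 396.]
[433. 195.]
[317. 195.]
```

View pics/w5c.png

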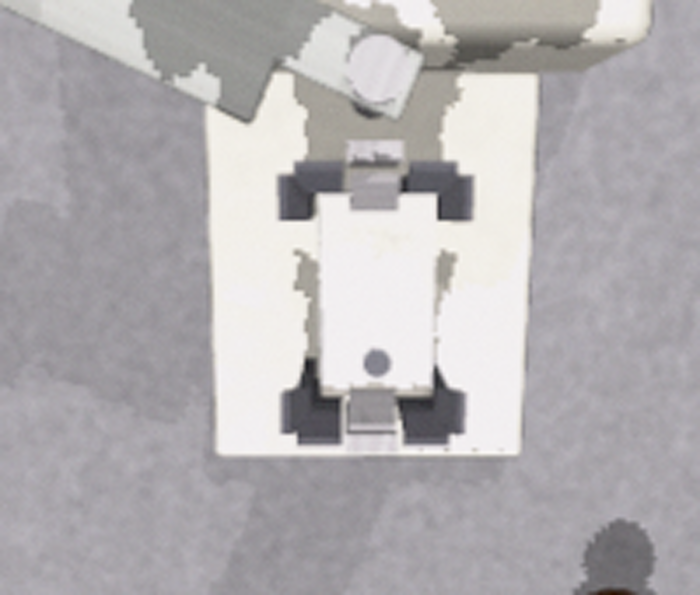

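Cartridge one is held: both catches overlap its ends, at (375,190) and (372,400) in the crop. On to the second.

{"method": "jog_arm", "body": {"hand": [0.05,0.05,0.05,0.05,0.05], "travel": [[-0.0166,-0.0367,0],[-0.0166,-0.0367,0],[-0.0166,-0.0367,0],[-0.0166,-0.0367,-0.008],[-0.0166,-0.0367,-0.008]], "yaw": [0.039,0.039,0.039,0.039,0.039]}}

```text
time_s: 15.35
position: [0.5043, -0.1933, 0.2314]
tool_rot: [[-0.418, 0.909, -0.001], [0.909, 0.418, 0.001], [0.001, -0.001, -1.0]]
ft_force: [0.8, -0.1, -0.0]
grip_width: 0.05
gripper_force: 0.0
```

{"method": "jog_arm", "body": {"hand": [0.05,0.05,0.05,0.05,0.05], "travel": [[-0.0166,-0.0367,-0.008],[-0.0166,-0.0367,-0.008],[-0.0166,-0.0367,-0.008],[-0.0166,-0.0367,-0.008],[0,0,0]], "yaw": [0.039,0.039,0.039,0.039,0]}}

```text
time_s: 15.98
position: [0.4375, -0.3408, 0.1988]
tool_rot: [[-0.55, 0.835, -0.002], [0.835, 0.55, 0.002], [0.003, -0.001, -1.0]]
ft_force: [0.6, 0.6, -1.4]
grip_width: 0.05
gripper_force: 0.0
```

```bash
python3 cart.py w6
```

```text
15.975 [ 0.43746355 -0.34083048  0.19880876] 123.35758256123592
ctr 0.7066 -0.2 LxW 0.0438 0.0428 deg 138.8 px [593. 209.]
ctr 0.4385 -0.3395 LxW 0.0607 0.0349 deg 123.2 px [321. 181.]
ctr 0.558 -0.1698 LxW 0.0875 0.0542 deg 101.7 px [513. 106.]
ctr 0.4261 -0.2053 LxW 0.0872 0.0583 deg 91.0 px [391.  61.]
```

{"method": "jog_arm", "body": {"hand": [0.05,0.05,0.05,0.05,0.05], "travel": [[0.001,0.0013,-0.05],[0,0,-0.05],[0,0,-0.05],[0,0,-0.025],[0,0,0]], "yaw": [0,0,0,0,0]}}

```text
time_s: 16.65
position: [0.4396, -0.3363, 0.024]
tool_rot: [[-0.553, 0.833, -0.002], [0.833, 0.553, 0.003], [0.004, -0.0, -1.0]]
ft_force: [-0.3, -0.1, 0.8]
grip_width: 0.0503
gripper_force: 0.0
```

{"method": "jog_arm", "body": {"hand": [0.025,0.025,0.025,0.025,0.025], "travel": [[0,0,0],[0,0,0],[0,0,0],[0,0,0],[0,0,0]], "yaw": [0,0,0,0,0]}}

```text
time_s: 17.27
position: [0.4403, -0.3383, 0.0268]
tool_rot: [[-0.552, 0.834, 0.002], [0.834, 0.552, -0.002], [-0.003, 0.001, -1.0]]
ft_force: [1.3, 2.0, 7.8]
grip_width: 0.0319
gripper_force: 50.5
```

{"method": "jog_arm", "body": {"hand": [0.025,0.025,0.025,0.025,0.025], "travel": [[0,0,0.03],[0,0,0.05],[0,0,0.05],[0.0146,0.037,0],[0.0146,0.037,0]], "yaw": [0,0,0,-0.035,-0.035]}}

```text
time_s: 17.9
position: [0.469, -0.2634, 0.1564]
tool_rot: [[-0.49, 0.871, 0.002], [0.871, 0.49, -0.001], [-0.002, 0.001, -1.0]]
ft_force: [1.1, 0.7, -0.9]
grip_width: 0.0314
gripper_force: 49.7
```

{"method": "jog_arm", "body": {"hand": [0.025,0.025,0.025,0.025,0.025], "travel": [[0.0146,0.037,0],[0.0146,0.037,0],[0.0146,0.037,0],[0.0146,0.037,0],[0.0146,0.037,0]], "yaw": [-0.035,-0.035,-0.035,-0.035,-0.035]}}

```text
time_s: 18.52
position: [0.5421, -0.0778, 0.1559]
tool_rot: [[-0.332, 0.943, 0.001], [0.943, 0.332, -0.0], [-0.001, 0.001, -1.0]]
ft_force: [0.7, -0.4, -1.1]
grip_width: 0.0314
gripper_force: 49.7
```

{"method": "jog_arm", "body": {"hand": [0.025,0.025,0.025,0.025,0.025], "travel": [[0.0146,0.037,0],[0.0146,0.037,0],[0.0146,0.037,0],[0,0,0],[0,0,-0.02]], "yaw": [-0.035,-0.035,-0.035,0,0]}}

```text
time_s: 19.15
position: [0.5861, 0.0317, 0.1366]
tool_rot: [[-0.234, 0.972, 0.003], [0.972, 0.234, -0.001], [-0.002, 0.003, -1.0]]
ft_force: [0.2, -0.3, -0.7]
grip_width: 0.0319
gripper_force: 49.8
```

{"method": "jog_arm", "body": {"hand": [0.025,0.025,0.025,0.025,0.025], "travel": [[0,0,0],[0,0,0],[0,0,0],[0,0,0],[0,0,0]], "yaw": [0,0,0,0,0]}}

```text
time_s: 19.77
position: [0.5856, 0.0319, 0.1355]
tool_rot: [[-0.233, 0.973, 0.0], [0.973, 0.233, -0.0], [-0.0, 0.0, -1.0]]
ft_force: [-0.3, -0.3, -0.1]
grip_width: 0.0315
gripper_force: 49.8
```

Run:
```python
from h import *
s=env.observe();t=np.array(s['position']);print(s['time_s'],t,np.degrees(np.arctan2(s['tool_rot'][1][0],s['tool_rot'][0][0])))
C,im=shot('wrist','w7')
o=np.array([.5866,.0314]);a=np.radians(13.4);R=np.array([[np.cos(a),-np.sin(a)],[np.sin(a),np.cos(a)]])
print('tcp in feeder mm',R.T@(t[:2]-o)*1000)
zt=t[2]-.0268+.014
for sx,sy in((-1,1),(1,1)): print('cart pred',proj(C,(*(t[:2]+R@np.array([sx*.017,sy*.030])),zt)))
col=im[150:260,300:340].astype(int).min(axis=2).mean(axis=1);print(col.round(0).astype(int).tolist())
row=im[212:222,260:380].astype(int).min(axis=2).mean(axis=0);print(row.round(0).astype(int).tolist())
cv2.imwrite('pics/w7c.png',cv2.resize(im[0:300,150:490,::-1],None,fx=2,fy=2,interpolation=cv2.INTER_CUBIC))
```

```text
19.775 [0.5856284  0.03190462 0.13553597] 103.46269647885882
tcp in feeder mm [-0.82820477  0.71604495]
cart pred [284.6475842 200.3977436]
cart pred [354.07658145 200.42352163]
[116, 112, 114, 115, 125, 134, 137, 134, 110, 94, 94, 94, 94, 99, 103, 104, 107, 114, 99, 104, 112, 106, 101, 102, 90, 81, 82, 102, 114, 117, 117, 117, 134, 148, 151, 151, 151, 149, 151, 151, 151, 151, 151, 134, 126, 126, 91, 110, 125, 127, 151, 182, 199, 214, 228, 231, 233, 236, 237, 236, 237, 237, 237, 236, 237, 236, 237, 237, 224, 233, 236, 236, 236, 237, 236, 236, 236, 236, 236, 237, 237, 236, 237, 236, 237, 237, 236, 237, 237, 236, 236, 236, 237, 237, 237, 236, 236, 236, 237, 237, 237, 237, 237, 237, 236, 236, 237, 237, 237, 236]
[235, 236, 235, 236, 236, 236, 236, 236, 236, 236, 236, 236, 236, 236, 236, 236, 235, 235, 235, 234, 234, 234, 235, 230, 205, 170, 170, 170, 169, 171, 171, 169, 170, 170, 170, 170, 186, 220, 236, 235, 235, 235, 235, 235, 235, 235, 235, 235, 234, 235, 235, 235, 235, 234, 235, 234, 235, 235, 235, 235, 235, 235, 235, 235, 234, 235, 235, 235, 235, 235, 235, 235, 235, 235, 235, 235, 235, 235, 235, 236, 237, 236, 236, 236, 236, 232, 209, 202, 195, 169, 170, 169, 200, 234, 237, 236, 237, 236, 236, 236, 236, 237, 237, 236, 236, 236, 237, 236, 236, 237, 237, 236, 237, 237, 237, 236, 236, 236, 231, 195]
```

{"method": "jog_arm", "body": {"hand": [0.025,0.025,0.025,0.025,0.025], "travel": [[0.0015,-0.0007,0],[0,0,-0.02],[0,0,-0.018],[0,0,0],[0,0,0]], "yaw": [0,0,0,0,0]}}

```text
time_s: 20.45
position: [0.5875, 0.0312, 0.098]
tool_rot: [[-0.233, 0.973, 0.001], [0.973, 0.233, -0.0], [-0.0, 0.001, -1.0]]
ft_force: [0.4, 0.1, -1.2]
grip_width: 0.0318
gripper_force: 49.8
```

{"method": "jog_arm", "body": {"hand": [0.025,0.025,0.025,0.025,0.025], "travel": [[0,0,-0.004],[0,0,-0.004],[0,0,-0.004],[0,0,0],[0,0,0]], "yaw": [0,0,0,0,0]}}

```text
time_s: 21.08
position: [0.5873, 0.0311, 0.0853]
tool_rot: [[-0.233, 0.973, 0.0], [0.973, 0.233, -0.0], [-0.0, 0.0, -1.0]]
ft_force: [2.4, -1.1, -1.5]
grip_width: 0.0319
gripper_force: 49.8
```

{"method": "jog_arm", "body": {"hand": [0.025,0.025,0.025,0.025,0.025], "travel": [[0,0,-0.004],[0,0,-0.004],[0,0,-0.004],[0,0,-0.004],[0,0,0]], "yaw": [0,0,0,0,0]}}

```text
time_s: 21.7
position: [0.5872, 0.0312, 0.0691]
tool_rot: [[-0.233, 0.973, 0.0], [0.973, 0.233, 0.0], [-0.0, 0.0, -1.0]]
ft_force: [0.5, -2.1, 5.1]
grip_width: 0.0317
gripper_force: 50.5
```

{"method": "jog_arm", "body": {"hand": [0.025,0.025,0.025,0.025,0.025], "travel": [[0,0,-0.004],[0,0,-0.004],[0,0,0],[0,0,0],[0,0,0]], "yaw": [0,0,0,0,0]}}

```text
time_s: 22.32
position: [0.5873, 0.0312, 0.0618]
tool_rot: [[-0.233, 0.973, 0.001], [0.973, 0.233, -0.0], [-0.0, 0.001, -1.0]]
ft_force: [-0.4, -0.7, 8.5]
grip_width: 0.0314
gripper_force: 50.9
```

{"method": "jog_arm", "body": {"hand": [0.05,0.05,0.05,0.05,0.05], "travel": [[0,0,0],[0,0,0],[0,0,0],[0,0,0.04],[0,0,0.05]], "yaw": [0,0,0,0,0]}}

```text
time_s: 22.95
position: [0.5864, 0.0314, 0.1513]
tool_rot: [[-0.233, 0.973, -0.003], [0.973, 0.233, 0.001], [0.001, -0.003, -1.0]]
ft_force: [1.1, -0.5, -0.2]
grip_width: 0.0502
gripper_force: 0.0
```

{"method": "jog_arm", "body": {"hand": [0.05,0.05,0.05,0.05,0.05], "travel": [[0,-0.02,0.05],[0,-0.02,0.05],[0,0,0],[0,0,0],[0,0,0]], "yaw": [0,0,0,0,0]}}

```text
time_s: 23.58
position: [0.5866, -0.0082, 0.2498]
tool_rot: [[-0.233, 0.972, -0.003], [0.972, 0.233, 0.001], [0.001, -0.003, -1.0]]
ft_force: [-0.1, 0.2, 0.4]
grip_width: 0.0496
gripper_force: 0.0
```

Run:
```python
from h import *
C,im=shot('wrist','w8')
cv2.imwrite('pics/w8c.png',cv2.resize(im[60:230,220:420,::-1],None,fx=3.5,fy=3.5,interpolation=cv2.INTER_CUBIC))
```

```text
(no output)
```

View pics/w8c.png

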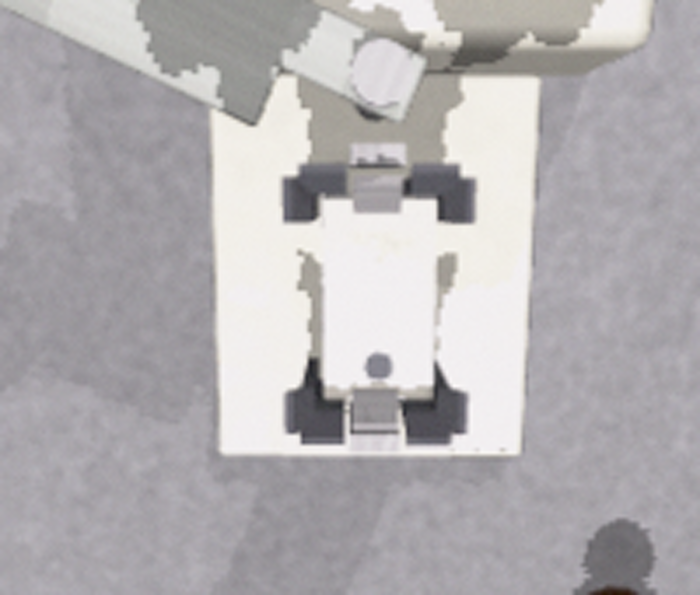

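Cartridge two is held too: both catches overlap the white top at (378,200) and (375,390), and it is centred. Back to the knob to swing the cover shut.

{"method": "jog_arm", "body": {"hand": [0.05,0.05,0.05,0.05,0.05], "travel": [[-0.027,0.03,0],[-0.027,0.03,0],[-0.027,0.03,-0.01],[-0.0275,0.029,-0.02],[0,0,0]], "yaw": [0,0,0,0,0], "grip_force": 25}}

```text
time_s: 24.25
position: [0.4763, 0.112, 0.2199]
tool_rot: [[-0.236, 0.972, -0.004], [0.972, 0.236, 0.0], [0.001, -0.004, -1.0]]
ft_force: [0.6, -0.4, -0.0]
grip_width: 0.0499
gripper_force: 0.0
```

{"method": "jog_arm", "body": {"hand": [0.05,0.05,0.05,0.05,0.05], "travel": [[0,0,-0.04],[0,0,-0.04],[0,0,-0.03],[0,0,0],[0,0,0]], "yaw": [0,0,0,0,0]}}

```text
time_s: 24.88
position: [0.4795, 0.1101, 0.1123]
tool_rot: [[-0.233, 0.973, 0.002], [0.973, 0.233, -0.0], [-0.0, 0.002, -1.0]]
ft_force: [0.0, 0.3, 0.6]
grip_width: 0.0499
gripper_force: 0.0
```

{"method": "jog_arm", "body": {"hand": [0.01,0.01,0.01,0.01,0.01], "travel": [[0,0,0],[0,0,0],[0,0,0],[0,0,0],[0,0,0]], "yaw": [0,0,0,0,0]}}

```text
time_s: 25.5
position: [0.4787, 0.1103, 0.1123]
tool_rot: [[-0.233, 0.973, 0.001], [0.973, 0.233, -0.0], [-0.0, 0.001, -1.0]]
ft_force: [-2.7, -0.8, 5.9]
grip_width: 0.0164
gripper_force: 24.3
```

{"method": "jog_arm", "body": {"hand": [0.01,0.01,0.01,0.01,0.01], "travel": [[-0.0017,-0.0134,0],[0.0002,-0.0135,0],[0.0022,-0.0133,0],[0.004,-0.0129,0],[0.0058,-0.0122,0]], "yaw": [0,0,0,0,0]}}

```text
time_s: 26.12
position: [0.4882, 0.0442, 0.112]
tool_rot: [[-0.233, 0.972, -0.002], [0.972, 0.233, -0.001], [-0.0, -0.002, -1.0]]
ft_force: [-6.6, -1.1, 9.9]
grip_width: 0.0166
gripper_force: 25.2
```

{"method": "jog_arm", "body": {"hand": [0.01,0.01,0.01,0.01,0.01], "travel": [[0.0075,-0.0112,0],[0.009,-0.0101,0],[0.0103,-0.0087,0],[0.0115,-0.0071,0],[0.0124,-0.0054,0]], "yaw": [0,0,0,0,0]}}

```text
time_s: 26.75
position: [0.5378, -0.0022, 0.1118]
tool_rot: [[-0.233, 0.972, -0.006], [0.972, 0.233, -0.008], [-0.006, -0.008, -1.0]]
ft_force: [-9.2, -22.6, 5.4]
grip_width: 0.0167
gripper_force: 25.7
```

{"method": "jog_arm", "body": {"hand": [0.01,0.01,0.01,0.01,0.01], "travel": [[0.013,-0.0036,0],[0.0134,-0.0017,0],[0.0135,0.0002,0],[0.0113,0.0016,0],[0.0028,0.0007,0]], "yaw": [0,0,0,0,0]}}

```text
time_s: 27.38
position: [0.5942, -0.0018, 0.1117]
tool_rot: [[-0.233, 0.973, 0.0], [0.973, 0.233, -0.003], [-0.003, -0.0, -1.0]]
ft_force: [-6.7, -11.2, 5.5]
grip_width: 0.0167
gripper_force: 25.9
```

{"method": "jog_arm", "body": {"hand": [0.01,0.01,0.01,0.01,0.01], "travel": [[0.002,0.0005,0],[0,0,0],[0,0,0],[0,0,0],[0,0,0]], "yaw": [0,0,0,0,0]}}

```text
time_s: 28.0
position: [0.5943, -0.0018, 0.1117]
tool_rot: [[-0.233, 0.973, -0.003], [0.973, 0.233, -0.003], [-0.003, -0.004, -1.0]]
ft_force: [-8.5, -11.0, 7.2]
grip_width: 0.0168
gripper_force: 25.9
```

{"method": "jog_arm", "body": {"hand": [0.045,0.045,0.045,0.045,0.045], "travel": [[0,0,0],[0,0,0],[0,0,0.02],[0,0,0.05],[0,0,0.05]], "yaw": [0,0,0,0,0]}}

```text
time_s: 28.62
position: [0.5956, 0.0005, 0.2325]
tool_rot: [[-0.233, 0.972, -0.001], [0.972, 0.233, 0.001], [0.001, -0.001, -1.0]]
ft_force: [1.3, 0.1, -0.4]
grip_width: 0.0452
gripper_force: 0.0
```

{"method": "jog_arm", "body": {"hand": [0.045,0.045,0.045,0.045,0.045], "travel": [[0,0,0.02],[0,0,0],[0,0,0],[0,0,0],[0,0,0]], "yaw": [0,0,0,0,0]}}

```text
time_s: 29.25
position: [0.5957, 0.0002, 0.2505]
tool_rot: [[-0.233, 0.973, -0.001], [0.973, 0.233, 0.0], [0.001, -0.001, -1.0]]
ft_force: [0.6, -0.2, 0.1]
grip_width: 0.045
gripper_force: 0.0
```

Run:
```python
from h import *
C,im=shot('wrist','w9');T,t2=shot('top','top9')
a=cv2.resize(im[50:230,220:420,::-1],(400,360));b=cv2.resize(t2[130:310,150:350,::-1],(400,360))
cv2.imwrite('pics/fin.png',np.hstack([a,b]))
```

```text
(no output)
```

View pics/fin.png

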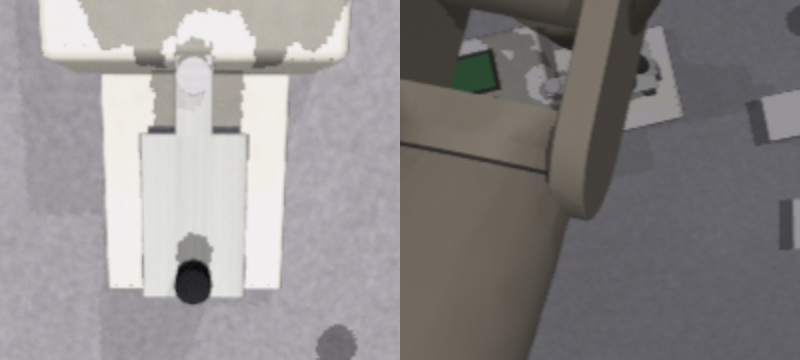

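The cover is straight over the well: pivot at (194,75), knob at (192,283). It is shut and the gripper is clear, so I hand in.

```bash
python3 -c "
from rig import env
print(env.close_job())"
```

```text
the job is handed in; nothing more can be done
None
```

I loaded both small cartridges under the catches, swung the cover fully shut and let go, and handed the job in at about 29 s; the hand-in returned no verdict.

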